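# Clamp the recorder and pull its memory cassette

## Robot

A 7-joint arm with a two-finger parallel gripper is mounted at the origin on the work surface. World frame = base frame: x ahead of the robot, y to its left, z up, the work surface at z = 0. Lengths are in mm, angles in rad, forces in N, time in s.
With the tool pointing down it reaches from about 400 to 750 mm from the base axis. Payload 19.5 kg.
Tool frame: the origin (TCP) lies on the front face of the gripper's body, between the roots of the fingers; the fingertips stand 73 mm ahead of it and the grasp point (between the pads) lies 54 mm ahead of it (arm.pinch_z is the distance from the TCP to the grasp point, in mm); z points along the fingers, y is the line along which they close (so a half turn about z gives the same grasp; the last joint's range is limited). The gripper opens to 85 mm and grips with 20 to 120 N. Pads are 22 mm wide; open, the fingers measure 114 mm over their backs; the gripper's body (76 mm by 85 mm) begins 54 mm behind the grasp point. The pads swing forward as they close: fully open they stand 13 mm farther back than shut.
Start: joints at [-1.37, 0.707, -0.028, 1.485, 0.022, 0.951, -0.075], TCP at [138.233, 558.118, 303.868] pointing down, gripper open.
Joint ranges: [-2.71, 2.71], [-0.32, 2.16], [-1.57, 1.52], [0, 2.45], [-1.46, 4.6], [0, 2.02], [-2.83, 2.83]. Speed limits (rad/s): [1.89, 1.89, 2.57, 2.57, 3.01, 3.01, 3.01].

## Interface

Orientations are given as a unit quaternion [w, x, y, z].
In Python, from station import arm gives the robot as it stands.
- The arm moves only by the tool drive_tool, never from a script. Its argument "series" is a list of rows, each a list of 7 numbers: the turn, a rotation vector about the tool's x, y, z in degrees, then the shift along the tool's x, y, z in m, then the closure, from 0 (fully open) to 1 (shut). In form: [[rx, ry, rz, tx, ty, tz, jaw], ...]. A call has 1 to 10 rows; each row is the pose to reach, as a shift and turn from the pose commanded when the call began, along the tool's axes at that moment; what a row does not reach only later rows make up. A row lasts 1/12 s, in which the tool goes at most 41.7 mm and 7.16 degrees, less where a joint would pass 70% of its speed; a pose out of reach is approached as far as the arm can. A call with a gripper value outside its range is refused whole. The fingers move at their own pace and stop on an object; "newtons" is the grip in N (left out, the last holds). Time passes only in rows, so rows that repeat a pose let the fingers close. It gives the time, the measured TCP pose, the force, the opening and the grip force at its end, in the units of the state.
- arm.sense(): the state, without advancing time (a new reading comes with each control period).
- arm.grab_frame(name): name is "scene" or "side" or "wrist"; returns a dict with "color" (480x640x3 uint8, red, green, blue), "range_z" (480x640 float32, mm along the optical axis (not along the pixel's ray), 0 where there is no reading), "fx", "fy", "cx", "cy" (pixels), "dist_coeffs" ([k1, k2, p1, p2, k3] as OpenCV has them; the pictures are not rectified), "R" (3x3) and "t" (3): a world point X has camera coordinates R X + t. Camera axes: x right, y down, z forward; pixel columns grow to the right and rows downward; lengths in mm; the calibration is good to about 2 mm. A picture is of the moment at which its call begins.
- arm.sign_off(): hands the job in; it is judged then, once.
The state is a dict: "time": time; "joint_pos": joint angles; "joint_vel": joint speeds; "effort": joint torques, N m; "ee_pos": TCP position; "tool_rot": TCP orientation; "force": force on the tool from outside, world axes, zero at the start; "wrist_torque": the same for the moment, N m; "grip_width": opening from 0.0 (shut) to 1.0 (fully open); "grasp_force": force on a finger pad.
Only numpy, scipy, OpenCV 4.12 (cv2) and the standard library are available. Lean on these libraries where they do the work, as an engineer would, in place of code of your own. Each camera call takes 0.05 s, during which the arm holds its last target. There are 200 camera calls.

## Task

The recorder unit stands loose between the open jaws of the bench vise: turn the vise's crank clockwise until the jaws grip the unit firmly, and let go of the crank. Then pinch the two orange side catches of the memory cassette together and draw the cassette straight up out of the unit, which stays clamped as it is; finish while still holding the cassette by its pinched catches, upright and still, with about 5 cm of daylight between its foot and the unit's top. Leave everything else on the bench where it lies.

Things in the scene. Friction and masses are not known exactly. Their poses are not given: they have to be found in the camera images.
- vise: blue machine vise on a round swivel base, bolted down; origin on the table under its centre. Its x axis runs along the screw from the crank end (towards the robot) to the fixed jaw, y to its left along the jaws (100 mm wide), z up. The bed on which the unit stands is at z = 76 mm, both jaws reach up to z = 120 mm; the front bearing block under the crank end is 83 mm high
- pad_fixed (a point): centre of the gripping face of the white plastic soft-jaw pad (100 x 40 mm) on the fixed, far jaw, at x = 75 mm of the vise; axes as the vise's
- pad_moving (a point): centre of the gripping face of the white plastic soft-jaw pad (100 x 40 mm) on the moving, near jaw; axes as the vise's
- vise_jaw (a joint): travel of the moving jaw in m; 0 where the jaws stand 100 mm apart, growing as they close (so it touches the 90 mm unit with the unit against the fixed pad at 0.010). It starts between about -0.002 and 0.004
- vise_crank (a joint): angle of the crank in rad; 0 with the knob straight up, growing clockwise seen from the crank end (from up towards the vise's -y, right as the robot sees it), which closes the jaws by 8 mm a turn; they touch the unit at about 7.85, then the crank stiffens steeply and the grip is firm 0.1 to 0.4 rad further on (10 N or so at the knob). Friction takes about 3 N at the knob; it stays where it is left
- crank_axis (a point): point on the crank's axis (along the vise's x, 65 mm above the table), in the plane of the middle of the knob
- crank_knob (a point): centre of the crank's black knob: a free-turning sleeve 18 mm across and 36 mm long, parallel to the vise's x axis, 38 mm from the crank's axis; behind it (vise +x) are the crank arm at 18 mm, the bearing block at 41 mm and the moving jaw at 65 mm or more, elsewhere nothing; it can be taken from above at any crank angle, fingers closing along the vise's y (lowest 27 mm above the table)
- recorder: black finned recorder unit, 90 mm (x) x 130 mm (y) x 75 mm high, about 1.1 kg, loose on the vise's bed between the jaws, its 130 mm length along them within about 2 degrees; origin at the centre of its underside; round connectors stick 12 mm out of both ends
- recorder_top (a point): centre of the unit's top face (75 mm above its underside), where the cassette stands in its bay
- cassette: dark grey memory cassette, 40 x 54 x 93 mm with its catches, about 0.28 kg, plugged upright into the bay in the unit's top; origin at its foot, 40 mm below the unit's top when seated, so 53 mm stand proud; x, y, z as the unit's. Hooks at the lower ends of the catches hold it in the bay until both catches are pressed in by 3 mm or more
- cassette_grip (a point): point midway between the two orange catch pads, 28 mm above the unit's top when seated (68 mm above the cassette's foot); the pads are ribbed, 22 mm wide (x), 32 mm high, their outer faces 54 mm apart along the cassette's y when free and 46 mm when fully pinched; their lower edges are 12 mm above the unit's top, nothing stands beside them
- catch_left (a joint): catch on the cassette's +y side, in m: 0 free, 0.004 pressed fully in; a spring pushes it out with 2 N free and 7 N fully pressed
- catch_right (a joint): catch on the cassette's -y side, the same
- cover: black connector panel, 90 x 130 x 25 mm, lying on the bench; leave alone; origin under its centre
- screwdriver: screwdriver with green handle, 190 mm, lying near the vise; leave alone; origin at mid-length
- hex_key: bent steel hex key, 100 mm, lying near the vise; leave alone
- wire_spool: white spool of blue wire, 80 mm across, 48 mm high; leave alone
- flux_bottle: yellow bottle with red cap, 38 mm across, 85 mm high; leave alone
- caliper: digital caliper, 200 mm, lying on the bench; leave alone
- parts_tray: black parts tray, 100 x 150 x 30 mm; leave alone
There are look-alikes about, which are no part of the job. Of the things that look like the cassette, the larger one is meant.

How it is judged (in metres and radians):
On the way, in this order (a step that is already met when the one before it is completed fails the run):
1. the jaws have closed on the unit and hold it, the crank let go (contact force between vise_jaw and recorder above 20 N and contact force between the fingers and vise below 0.3 N and z of cassette_grip in the frame of recorder_top below 0.032 m), for 0.2 s.
2. both catches are pinched in by the fingers with the cassette still in its bay (value of joint each of catch_left, catch_right above 0.0028 m and contact force between the fingers and cassette above 3 N and z of cassette_grip in the frame of recorder_top below 0.05 m), for 0.05 s.
At the end, for the whole second after the job is handed in: The jaws grip the unit with over 15 N and it stands on the bed (raised under 8 mm, tilted under 0.08 rad). The fingers hold the cassette still and upright (0.2 rad), catches in by over 2.8 mm, its foot 30 to 100 mm above the unit's top, within 50 mm of its bay, touching neither unit nor vise (contact force between vise_jaw and recorder above 15 N and z of recorder in the frame of vise below 0.084 m and angle between recorder's own z axis and vertical below 0.08 rad and z of cassette in the frame of recorder_top between 0.03 and 0.1 m and horizontal distance between cassette and recorder_top below 0.05 m and angle between cassette's own z axis and vertical below 0.2 rad and linear speed of cassette below 0.03 m/s and value of joint each of catch_left, catch_right above 0.0028 m and contact force between the fingers and cassette above 3 N and contact force between cassette and recorder below 0.1 N and contact force between cassette and vise below 0.1 N); the arm keeps its last pose, push and grip.
It fails at once if the unit is lifted off the vise's bed or tipped (z of recorder in the frame of vise above 0.086 m or angle between recorder's own z axis and vertical above 0.15 rad).
It fails at once if a bystander is pushed away (distance of any of cover, screwdriver, hex_key, wire_spool, flux_bottle, caliper, parts_tray from where it was at the start of the episode above 0.03 m).
It also fails if it takes over 67 s, if anything falls off the work surface, if the arm or the gripper's body presses on something with over 40 N, if the wrist force passes 120 N, or if a joint passes its speed limit or range.

## Working session

There is one attempt and no reset: what is moved stays moved. The work goes in short steps, Python scripts to look and compute and a tool call to move; the robot and the scene stay as the last step left them, time stands still between calls to the robot, and variables do not carry over. Pictures are saved under pics/ and viewed, at most 10 in all, crops included, and the job is handed in when it is done.

Besides the shell and the picture viewer there is one more tool, called after "Call:" by a JSON object that holds its "name" and its "arguments", one argument or row to a line. drive_tool: Moves the arm, as the interface text tells. Its arguments: {"type":"object","properties":{"series":{"type":"array","items":{"type":"array","items":{"type":"number"}}},"newtons":{"type":"number"}},"required":["series"]}

```bash
mkdir -p pics; ls
cat > h.py <<'E'
import numpy as np, cv2
from station import arm
def K(f): return np.array([[f['fx'],0,f['cx']],[0,f['fy'],f['cy']],[0,0,1.]])
def world(f,mask=None):
    "world xyz for every pixel (480x640x3) from depth"
    v,u=np.mgrid[0:480,0:640].astype(float)
    p=cv2.undistortPoints(np.stack([u.ravel(),v.ravel()],1)[:,None],K(f),np.array(f['dist_coeffs'],float))[:,0]
    z=f['range_z'].ravel().astype(float)
    c=np.c_[p*z[:,None],z]
    R=np.array(f['R']);t=np.array(f['t'])
    W=(c-t)@R
    W[z==0]=np.nan
    return W.reshape(480,640,3)
def px(f,X):
    r,_=cv2.Rodrigues(np.array(f['R'],float))
    return cv2.projectPoints(np.array(X,float).reshape(-1,1,3),r,np.array(f['t'],float),K(f),np.array(f['dist_coeffs'],float))[0][:,0]
def plane(f,uv,h):
    "cast pixel rays onto plane z=h"
    p=cv2.undistortPoints(np.array(uv,float).reshape(-1,1,2),K(f),np.array(f['dist_coeffs'],float))[:,0]
    R=np.array(f['R']);C=-R.T@np.array(f['t']);d=np.c_[p,np.ones(len(p))]@R
    return C+d*((h-C[2])/d[:,2])[:,None]
def save(f,n): cv2.imwrite('pics/'+n,cv2.cvtColor(f['color'],cv2.COLOR_RGB2BGR))
E
python3 - <<'E'
from h import *
import pickle
F={}
for n in ('scene','side','wrist'):
    F[n]=arm.grab_frame(n); save(F[n],n+'0.png')
    print(n,-np.array(F[n]['R']).T@np.array(F[n]['t']))
pickle.dump(F,open('f0.pkl','wb'))
print(arm.sense(),arm.pinch_z)
E
```

```text
pics
scene [1357.36431254 -396.27858939 1040.44968224]
side [  457.85540241 -1002.35172411  1240.37673622]
wrist [ 56.86565627 577.38836487 373.08529044]
{'time': 0.15, 'joint_pos': array([-1.36972532,  0.70694845, -0.02760517,  1.48486651,  0.02197947,
        0.95088051, -0.07549695]), 'joint_vel': array([ 0.00056758, -0.00247824,  0.00039267,  0.00063296,  0.00050559,
       -0.00019932, -0.00013428]), 'effort': array([ 2.83791291e-03, -8.83292341e+01,  1.23552147e+00, -2.36189336e+01,
        1.70886068e-02,  5.40759182e-03, -4.72009708e-05]), 'ee_pos': array([138.19257245, 558.01672278, 303.54749322]), 'tool_rot': array([-4.31769850e-05,  1.21097622e-01,  9.92640522e-01, -3.98284365e-04]), 'force': array([-0.01051663, -0.22252516,  0.44916922]), 'wrist_torque': array([-0.0020358 ,  0.0125289 ,  0.01892549]), 'grasp_force': 0.0, 'grip_width': 1.0012074891964962} 53.900000000000006
```

View pics/scene0.png

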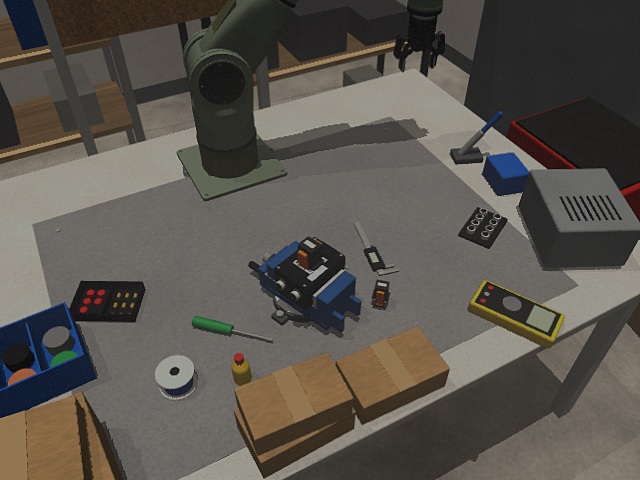

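View pics/side0.png

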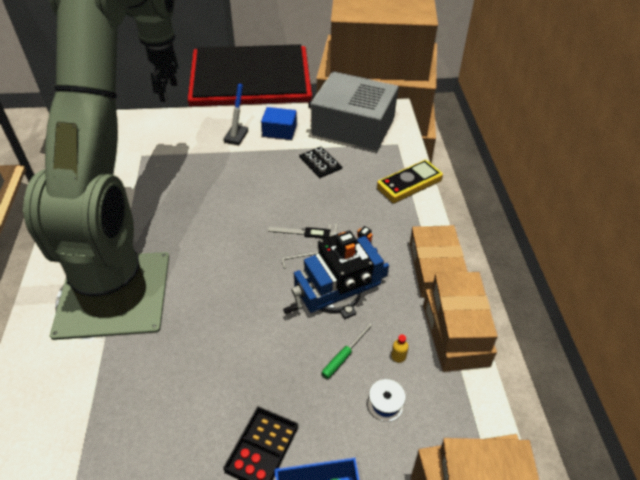

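Scene view: vise with unit at about (310,280), knob at (254,266). Two orange-catch cassettes are visible: one standing in the unit at (310,250), and a smaller one on the bench at (381,292). The one in the bay should be the one meant, so I'll enlarge and measure.

Run:
```python
from h import *
import pickle
F=pickle.load(open('f0.pkl','rb'))
a=F['scene']['color'][215:345,235:408]; b=F['side']['color'][215:325,275:395]
a=cv2.resize(a,(400,300),interpolation=cv2.INTER_CUBIC); b=cv2.resize(b,(400,300),interpolation=cv2.INTER_CUBIC)
a,b=[cv2.convertScaleAbs(i,alpha=1.5) for i in (a,b)]
# top view height map, 1mm/px
W=[world(F[n]).reshape(-1,3) for n in ('scene','side')]
C=[F[n]['color'].reshape(-1,3) for n in ('scene','side')]
P=np.vstack(W);Cc=np.vstack(C)
v=world(F['scene'])[283,310];print('vise px world',v)
k=np.linalg.norm(P[:,:2]-v[:2],axis=1)<200
k&=np.isfinite(P).all(1)
P,Cc=P[k],Cc[k];np.savez('cl.npz',P=P,C=Cc,src=np.r_[np.zeros(len(W[0])),np.ones(len(W[1]))][k])
im=np.zeros((300,400,3),np.uint8);x0,y0=v[:2]
o=np.argsort(P[:,2]);
for p,c in zip(P[o],Cc[o]):
    r=int(150-(p[0]-x0));q=int(200-(p[1]-y0))
    if 0<=r<300 and 0<=q<400: cv2.circle(im,(q,r),1,tuple(int(x) for x in np.minimum(255,c*1.5)),-1)
hist=np.histogram(P[:,2],bins=np.arange(20,240,4));print([(int(b),int(n)) for n,b in zip(*hist) if n>30])
cv=np.zeros((600,800,3),np.uint8);cv[:300,:400]=a;cv[:300,400:]=b;cv[300:,:400]=im
cv2.imwrite('pics/crop.png',cv[...,::-1])
hsv=cv2.cvtColor(Cc[None],cv2.COLOR_RGB2HSV)[0]
m=(hsv[:,0]>4)&(hsv[:,0]<16)&(hsv[:,1]>150)&(hsv[:,2]>90)
for zz in (1,0):
  s=m&((P[:,2]>100)==bool(zz)); print(s.sum(),P[s].mean(0),P[s].min(0),P[s].max(0))
for n in ('scene','side'):
  h=cv2.cvtColor(F[n]['color'],cv2.COLOR_RGB2HSV); mm=cv2.inRange(h,(4,150,80),(16,255,255))
  nn,l,st,ce=cv2.connectedComponentsWithStats(mm);w=world(F[n])
  for i in range(1,nn):
    if st[i,4]>8: q=w[l==i]; q=q[np.isfinite(q).all(1)]; print(n,ce[i].round(),st[i,4],np.median(q,0).round() if len(q) else '')
```

```text
vise px world [661.16334588 -58.73137863 149.78787011]
[(20, 457), (24, 300), (28, 259), (32, 302), (36, 279), (40, 251), (44, 255), (48, 241), (52, 237), (56, 268), (60, 333), (64, 688), (68, 1560), (72, 530), (76, 356), (80, 431), (84, 278), (88, 182), (92, 163), (96, 153), (100, 161), (104, 165), (108, 220), (112, 508), (116, 1167), (120, 631), (124, 233), (128, 247), (132, 593), (136, 313), (140, 145), (144, 443), (148, 1486), (152, 530), (156, 79), (160, 37), (164, 53), (168, 50), (172, 55), (176, 61), (180, 49), (184, 63), (188, 74), (192, 108), (196, 70), (200, 242), (204, 153)]
112 [612.51045978 -48.03262364 192.00657219] [587.20426718 -65.09656668 158.11340028] [625.76494256  -3.67946668 206.01474941]
61 [702.4092722   77.80241877  57.29045212] [ 663.23095867 -252.59000927   18.19684609] [815.41959255 127.24530349  78.41334978]
scene [317. 241.] 14 [599.  -9. 195.]
scene [302. 253.] 40 [616. -53. 194.]
scene [380. 292.] 18 [692. 103.  64.]
scene [378. 304.] 12 [692. 101.  21.]
scene [ 21. 375.] 207 [ 521. -658.   39.]
side [327.  60.] 9 [ 709. 1516. -219.]
side [327.  71.] 13 [ 699. 1425. -218.]
side [430.  88.] 10 [1149. 1245. -222.]
side [369. 236.] 22 [693. 101.  60.]
side [350. 249.] 92 [615. -57. 187.]
side [434. 309.] 11 [ 814. -166.   69.]
side [401. 342.] 17 [ 714. -257.   74.]
side [455. 352.] 11 [ 838. -293.   69.]
side [482. 353.] 13 [ 901. -299.   67.]
side [489. 352.] 10 [ 914. -299.   69.]
```

View pics/crop.png

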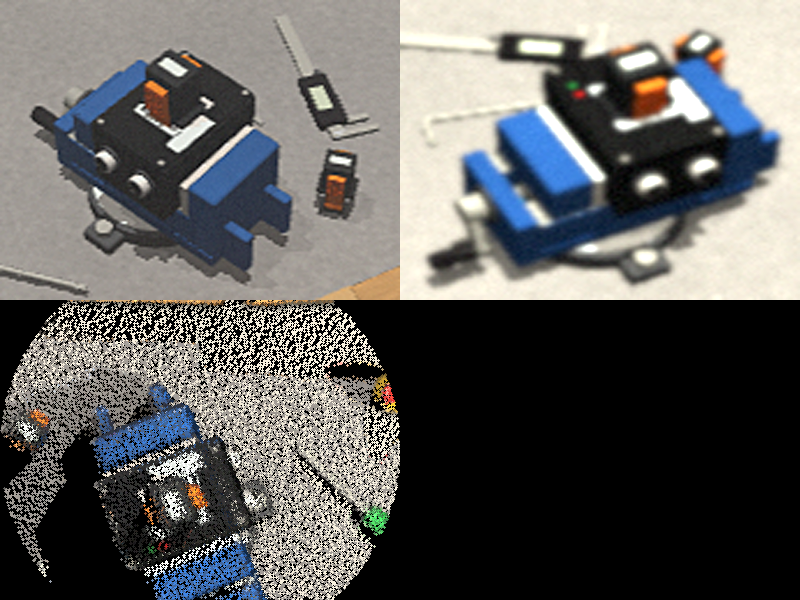

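The crop confirms that the cassette in the unit's bay (tops at 205 mm, big) is the larger one. The bench one at scene (381,292) is the small look-alike. Next: vise frame and knob.

```bash
cat > m.py <<'E'
from h import *
d=np.load('cl.npz');P,C,S=d['P'],d['C'],d['src']
hsv=cv2.cvtColor(C[None],cv2.COLOR_RGB2HSV)[0].astype(int)
blue=(hsv[:,0]>100)&(hsv[:,0]<125)&(hsv[:,1]>120)
tops=blue&(abs(P[:,2]-118)<7)
print('blue top',tops.sum())
def rect(q): 
    r=cv2.minAreaRect(q[:,:2].astype(np.float32)); return r
# split jaws in 2 clusters
q=P[tops][:,:2].astype(np.float32)
_,lab,ce=cv2.kmeans(q,2,None,(3,50,.1),5,0)
for i in (0,1): print('jaw',ce[i],len(q[lab[:,0]==i]),rect(q[lab[:,0]==i]))
print('all',rect(q))
wt=(hsv[:,1]<40)&(hsv[:,2]>120)&(abs(P[:,2]-119)<5)
w=P[wt]; print('white',len(w))
E
python3 - <<'E'
from m import *
k=(abs(P[:,2]-149)<5)
q=P[k]; dark=hsv[k][:,2]<70
r=rect(q[dark]); print('unit top',r,q[dark][:,2].mean())
for i,yaw in enumerate([15,17,19,21]):
    a=np.radians(yaw);R=np.array([[np.cos(a),np.sin(a)],[-np.sin(a),np.cos(a)]])
    b=P[tops][:,:2]@R.T; t=q[dark][:,:2]@R.T
    print(yaw,'blue x pct',np.percentile(b[:,0],[1,5,95,99]),'y',np.percentile(b[:,1],[1,3,5,95,97,99]),'unit x',np.percentile(t[:,0],[1,3,97,99]),'y',np.percentile(t[:,1],[1,3,97,99]),'iqr')
# vise frame, provisional: centre on jaws
a=np.radians(18);R=np.array([[np.cos(a),np.sin(a)],[-np.sin(a),np.cos(a)]])
V=np.c_[(P[:,:2])@R.T,P[:,2]]
c=(V[tops].min(0)+V[tops].max(0))/2
s=(V[:,0]<c[0]-95)&(P[:,2]>18)&(abs(V[:,1]-c[1])<70)
print('c',c)
for p,h,o in sorted([(tuple(p.round()),tuple(h),o) for p,h,o in zip(V[s]-[c[0],c[1],0],hsv[s],S[s])])[::3][:90]: print(p,h,int(o),end=' ; ')
E
```

```text
blue top 1511
jaw [534.1387   -63.818584] 713 ((538.255126953125, -68.57070922851562), (48.52538299560547, 125.2117919921875), 31.8496150970459)
jaw [674.7184     -5.2538137] 798 ((675.0213012695312, -13.864669799804688), (42.46454620361328, 124.32616424560547), 14.60202407836914)
all ((607.0198364257812, -39.98612976074219), (185.33456420898438, 120.35796356201172), 22.016883850097656)
white 210
unit top ((606.9073486328125, -33.076194763183594), (99.0305404663086, 137.75611877441406), 20.074626922607422) 149.80392326955163
15 blue x pct [482.96027646 487.37713954 663.01921491 667.04700791] y [-245.29899041 -241.60927399 -238.10337461 -138.21287196 -135.02517838
 -130.89060337] unit x [528.95594412 532.1627359  625.44529737 628.05128927] y [-256.10144513 -253.44796596 -126.35207827 -122.84522173] iqr
17 blue x pct [476.52276122 480.41804227 655.71280358 659.09905164] y [-262.92756725 -259.09830741 -255.55677304 -160.63483282 -157.40806399
 -153.27348342] unit x [522.97682238 525.34992687 617.52603922 619.97626133] y [-275.43276321 -273.26447497 -146.53076163 -143.39150574] iqr
19 bl
[... 9356 characters left out ...]
4(1.0), np.float64(78.0)) (np.int64(30), np.int64(29), np.int64(132)) 1 ; (np.float64(-125.0), np.float64(-10.0), np.float64(70.0)) (np.int64(26), np.int64(33), np.int64(123)) 1 ; (np.float64(-124.0), np.float64(-7.0), np.float64(86.0)) (np.int64(98), np.int64(14), np.int64(71)) 1 ; (np.float64(-124.0), np.float64(-1.0), np.float64(83.0)) (np.int64(30), np.int64(4), np.int64(62)) 1 ; (np.float64(-124.0), np.float64(14.0), np.float64(70.0)) (np.int64(100), np.int64(23), np.int64(34)) 1 ; (np.float64(-123.0), np.float64(-16.0), np.float64(64.0)) (np.int64(30), np.int64(8), np.int64(31)) 1 ; (np.float64(-123.0), np.float64(-10.0), np.float64(78.0)) (np.int64(90), np.int64(10), np.int64(50)) 0 ;
```

```bash
cat >> h.py <<'E'
from scipy.spatial.transform import Rotation as Ro
def rel(targets,psi=None):
    "tcp targets (world mm) -> tool-axis shifts (m), and turn about tool z (deg) so that tool x points at psi deg"
    s=arm.sense();q=s['tool_rot'];R=Ro.from_quat([*q[1:],q[0]])
    sh=R.inv().apply(np.atleast_2d(np.array(targets,float))-s['ee_pos'])/1000
    X=R.as_matrix(); rot=None
    if psi is not None:
        c,sn=np.cos(np.radians(psi)),np.sin(np.radians(psi))
        T=np.array([[c,sn,0],[sn,-c,0],[0,0,-1]])
        rot=np.degrees((R.inv()*Ro.from_matrix(T)).as_rotvec())
    return sh.round(4),None if rot is None else rot.round(2)
E
python3 - <<'E'
from m import *
from scipy.optimize import minimize_scalar
def rot(a): a=np.radians(a);return np.array([[np.cos(a),np.sin(a)],[-np.sin(a),np.cos(a)]])
def tight(q):
    best=[]
    for a in np.arange(12,30,.5):
        t=q[:,:2]@rot(a).T; p=np.percentile(t,[2,98],axis=0); best.append(((p[1]-p[0]).sum(),a))
    return min(best)
k=(abs(P[:,2]-149)<5)&(hsv[:,2]<70)
for s in (0,1):
    print('cam',s,'blue',tight(P[tops&(S==s)]),'unit',tight(P[k&(S==s)]))
yaw=20.5;R=rot(yaw)
V=np.c_[P[:,:2]@R.T,P[:,2]]
for s in (0,1):
    b=V[tops&(S==s)];print('cam',s,'blue x,y',np.percentile(b[:,:2],[2,98],axis=0).round(1),'unit',np.percentile(V[k&(S==s)][:,:2],[2,98],axis=0).round(1))
x0=np.percentile(V[tops][:,0],98)-120; yc=np.percentile(V[tops][:,1],[2,98]).mean()
dk=(hsv[:,2]<60)&(P[:,2]>24)&(P[:,2]<55)
U=V-[x0,yc,0]
s=dk&(U[:,0]<-115)&(U[:,0]>-195)&(abs(U[:,1])<60)
print('x0,yc',x0,yc,'knob pts',s.sum(),np.percentile(U[s],[3,50,97],axis=0).round(1),'cams',[(s&(S==c)).sum() for c in (0,1)])
for c in (0,1): print(c,np.percentile(U[s&(S==c)],[3,50,97],axis=0).round(1))
g=(hsv[:,2]>90)&(hsv[:,1]<60)&(P[:,2]>40)&(P[:,2]<95)&(U[:,0]<-125)&(U[:,0]>-170)&(abs(U[:,1])<60)
print('hub',np.percentile(U[g],[3,50,97],axis=0).round(1))
import pickle
f=pickle.load(open('f0.pkl','rb'))['side']; hk=(plane(f,[(283,262),(310,257)],4)); print('hexkey',hk, hk[:,:2]@R.T-[x0,yc])
E
python3 -c "
from h import *
print(rel([[400,330,330],[415,-60,330],[430,-100,300]],200.5))"
```

```text
blue top 1511
jaw [534.1387   -63.818584] 713 ((538.255126953125, -68.57070922851562), (48.52538299560547, 125.2117919921875), 31.8496150970459)
jaw [674.7184     -5.2538137] 798 ((675.0213012695312, -13.864669799804688), (42.46454620361328, 124.32616424560547), 14.60202407836914)
all ((607.0198364257812, -39.98612976074219), (185.33456420898438, 120.35796356201172), 22.016883850097656)
white 210
cam 0 blue (np.float64(270.49231645904564), np.float64(22.5)) unit (np.float64(219.77627930883384), np.float64(20.0))
cam 1 blue (np.float64(273.51287890685035), np.float64(22.0)) unit (np.float64(212.4154937343494), np.float64(25.0))
cam 0 blue x,y [[ 466.1 -286.9]
 [ 644.6 -192.5]] unit [[ 512.2 -306.4]
 [ 604.5 -178.4]]
cam 1 blue x,y [[ 463.7 -293. ]
 [ 642.2 -196.8]] unit [[ 509.7 -309.8]
 [ 596.1 -182.6]]
x0,yc 524.013374492145 -242.40189417601147 knob pts 38 [[-124.2  -32.1   29.4]
 [-119.9  -27.    38.7]
 [-115.6  -16.6   43.1]] cams [np.int64(16), np.int64(22)]
0 [[-124.   -29.4   30.4]
 [-120.4  -26.6   38.1]
 [-116.2  -17.1   42.2]]
1 [[-123.7  -32.5   30.4]
 [-119.4  -27.7   39.3
[... 170 characters left out ...]
3.441e+01]))Traceback (most recent call last):
  File "<stdin>", line 23, in <module>
    return _quantile_unchecked(
        a, q, axis, out, overwrite_input, method, keepdims, weights)
    return _ureduce(a,
                    func=_quantile_ureduce_func,
    ...<5 lines>...
                    overwrite_input=overwrite_input,
                    method=method)
    r = func(a, **kwargs)
    result = _quantile(arr,
                       quantiles=q,
    ...<2 lines>...
                       out=out,
                       weights=wgt)
    slices_having_nans = np.isnan(arr[-1, ...])
                                  ~~~^^^^^^^^^
IndexError: index -1 is out of bounds for axis 0 with size 0
```

Call:
{"name": "drive_tool", "arguments": {
  "series": [
    [0,0,-4,-0.031,-0.016,-0.003,0],
    [0,0,-8,-0.062,-0.032,-0.006,0],
    [0,0,-12,-0.093,-0.048,-0.009,0],
    [0,0,-16,-0.124,-0.064,-0.012,0],
    [0,0,-20,-0.155,-0.08,-0.015,0],
    [0,0,-24,-0.186,-0.096,-0.018,0],
    [0,0,-28,-0.217,-0.112,-0.02,0],
    [0,0,-32,-0.248,-0.128,-0.022,0],
    [0,0,-34,-0.279,-0.143,-0.024,0],
    [0,0,-36,-0.309,-0.158,-0.026,0]
  ]
}}

```text
time: 0.98
ee_pos: [401.4, 328.9, 329.9]
tool_rot: [-0.0, -0.192, 0.981, -0.0]
force: [0.4, 0.4, 0.1]
grip_width: 1.001
grasp_force: 0.0
```

```bash
python3 -c "
from h import *
print(arm.sense()['ee_pos'],arm.sense()['joint_pos'],rel([[430,130,320],[440,-100,310]],202))"
```

```text
[401.43917482 328.91522943 329.94719642] [-0.59661253  0.59806826 -0.27205899  1.64147356  0.19027623  0.9283959
  1.01981571] (array([[ 0.0487, -0.195 ,  0.01  ],
       [ 0.1262, -0.4117,  0.0201]]), array([-0.01, -0.01,  0.18]))
```

Call:
{"name": "drive_tool", "arguments": {
  "series": [
    [0,0,0,0.01,-0.04,0.002,0],
    [0,0,0,0.02,-0.08,0.004,0],
    [0,0,0,0.03,-0.12,0.006,0],
    [0,0,0,0.042,-0.16,0.008,0],
    [0,0,0,0.054,-0.2,0.01,0],
    [0,0,0,0.066,-0.24,0.012,0],
    [0,0,0,0.078,-0.28,0.014,0],
    [0,0,0,0.095,-0.32,0.016,0],
    [0,0,0,0.11,-0.36,0.018,0],
    [0,0,0,0.126,-0.395,0.02,0]
  ]
}}

```text
time: 1.82
ee_pos: [431.7, -84.6, 309.9]
tool_rot: [0.0, -0.192, 0.981, -0.0]
force: [1.6, 0.4, 0.9]
grip_width: 1.001
grasp_force: 0.0
```

Run:
```python
from h import *
import pickle
f=arm.grab_frame('wrist');f2=arm.grab_frame('wrist');save(f,'wrist1.png');pickle.dump(f,open('w1.pkl','wb'))
R=np.array(f['R']);print(-R.T@f['t'],R[2],arm.sense()['ee_pos'],arm.sense()['joint_pos'])
```

```text
[ 354.04054986 -116.74882761  379.45036256] [ 0.30096102  0.12150371 -0.94586432] [430.97412792 -88.86640048 309.38439852] [ 0.32601017  0.5175921  -0.31969004  1.93190066  0.23875922  0.72984563
  1.81318275]
```

View pics/wrist1.png

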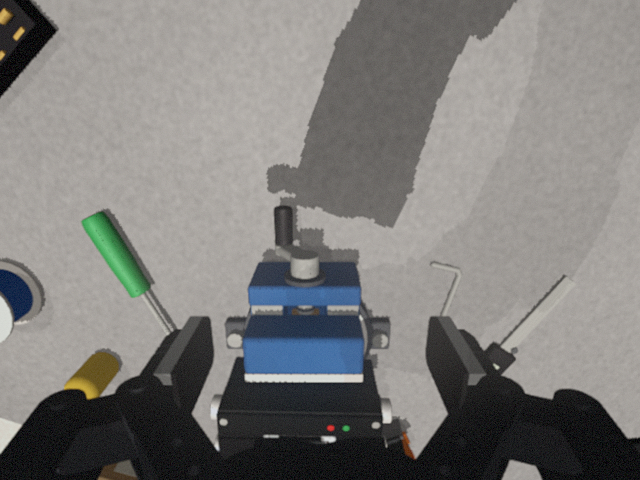

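Wrist view: knob at (284,226) spanning rows 207–246, hub at (305,260), moving jaw's white pad edge along row 379 from columns 246 to 363. The hex key lies at (445,290), clear.

Run:
```python
from h import *
import pickle
f=pickle.load(open('w1.pkl','rb'));W=world(f);c=f['color'];g=c.max(2)
h=cv2.cvtColor(c,cv2.COLOR_RGB2HSV)
# knob
m=np.zeros(g.shape,np.uint8);m[200:252,268:300]=(g[200:252,268:300]<60)
n,l,st,ce=cv2.connectedComponentsWithStats(m);i=1+np.argmax(st[1:,4]);print('knob px',st[i],ce[i])
k=W[l==i];k=k[np.isfinite(k).all(1)];k=k[k[:,2]>15];print('knob pts',len(k),np.percentile(k,[5,50,95],axis=0).round(1))
# blue faces top of jaw (z~120) and bearing block (83)
b=cv2.inRange(h,(100,100,40),(125,255,255))
for nm,r0,r1,z in (('jaw',312,385,120),('block',255,312,83)):
    mm=np.zeros_like(b);mm[r0:r1,235:375]=b[r0:r1,235:375]
    ok=(mm>0)&(abs(W[...,2]-z)<6); q=W[ok]
    v,u=np.nonzero(ok);Q=plane(f,np.c_[u,v],z)
    r=cv2.minAreaRect(Q[:,:2].astype(np.float32));print(nm,ok.sum(),'z',np.median(q[:,2]).round(1),r, cv2.boxPoints(r).round(1).tolist())
w=(h[...,1]<50)&(g>150);ww=np.zeros_like(b);ww[365:395,240:368]=w[365:395,240:368]*255
v,u=np.nonzero(ww);Q=plane(f,np.c_[u,v],120);r=cv2.minAreaRect(Q[:,:2].astype(np.float32));print('white',len(u),r)
L=[cv2.fitLine(np.float32([Q[u==x][:,:2][e] for x in range(250,360) if (u==x).any()]),cv2.DIST_HUBER,0,.01,.01).ravel() for e in (0,-1)]
print([ (np.degrees(np.arctan2(a[1],a[0])).round(2),a[2:]) for a in L])
q=plane(f,[(284,226),(305,260),(284.5,207),(284,226),(285,246)],0);print(q)
print('C',-np.array(f['R']).T@np.array(f['t']))
```

```text
knob px [275 206  18  38 276] [283.91666667 222.02898551]
knob pts 276 [[ 443.4 -121.5   34.5]
 [ 455.4 -111.2   39. ]
 [ 473.8 -100.2   41.4]]
jaw 4426 z 118.5 ((536.08837890625, -57.3320198059082), (47.818443298339844, 98.23016357421875), 22.30343246459961) [[495.29998779296875, -21.0], [532.5999755859375, -111.80000305175781], [576.7999877929688, -93.69999694824219], [539.5999755859375, -2.799999952316284]]
block 2151 z 82.6 ((498.1549987792969, -72.6429443359375), (20.385950088500977, 97.86884307861328), 22.164106369018555) [[470.29998779296875, -31.200000762939453], [507.20001220703125, -121.80000305175781], [526.0999755859375, -114.0999984741211], [489.1000061035156, -23.5]]
white 938 ((552.1378173828125, -50.78361129760742), (7.227942943572998, 97.88699340820312), 22.21816062927246)
[(np.float32(-67.78), array([548.91565, -52.37063], dtype=float32)), (np.float32(-67.78), array([555.5426 , -49.79367], dtype=float32))]
[[ 472.12293741 -109.08611146    0.        ]
 [ 499.48688035  -74.71514557    0.        ]
 [ 452.78729538 -115.72418876    0.        ]
 [ 472.12293741 -109.08611146    0.        ]
 [ 492.58026619 -100.35015549    0.        ]]
C [ 354.04054986 -116.74882761  379.45036256]
```

```bash
python3 -c "
from h import *
print(rel([[454.7,-111.7,200],[454.7,-111.7,90.5]],202.2),arm.sense()['ee_pos'])"
```

```text
(array([[-0.0139, -0.0298,  0.1094],
       [-0.0142, -0.0296,  0.2189]]), array([-0.08, -0.13, -0.65])) [430.97412792 -88.86640048 309.38439852]
```

Call:
{"name": "drive_tool", "arguments": {
  "series": [
    [0,0,0,-0.007,-0.015,0.03,0],
    [0,0,0,-0.014,-0.03,0.06,0],
    [0,0,0,-0.014,-0.03,0.09,0],
    [0,0,0,-0.014,-0.03,0.12,0],
    [0,0,0,-0.014,-0.03,0.15,0],
    [0,0,0,-0.014,-0.03,0.175,0],
    [0,0,0,-0.014,-0.03,0.195,0],
    [0,0,0,-0.014,-0.03,0.205,0],
    [0,0,0,-0.014,-0.03,0.205,0],
    [0,0,0,-0.014,-0.03,0.205,0]
  ]
}}

```text
time: 2.75
ee_pos: [456.1, -105.0, 104.9]
tool_rot: [-0.0, -0.192, 0.981, 0.0]
force: [0.6, 0.1, 0.2]
grip_width: 1.0
grasp_force: 0.0
```

```bash
python3 -c "
from h import *
f=arm.grab_frame('wrist');save(f,'wrist2.png')
print(rel([[454.7,-111.7,90.5]],202.2),arm.sense()['ee_pos'],arm.sense()['force'])"
```

```text
(array([[ 0.004 , -0.0055,  0.015 ]]), array([-0.02,  0.01, -0.11])) [ 456.3519642  -105.11212724  105.47112389] [0.17376574 0.34522421 0.02713091]
```

View pics/wrist2.png

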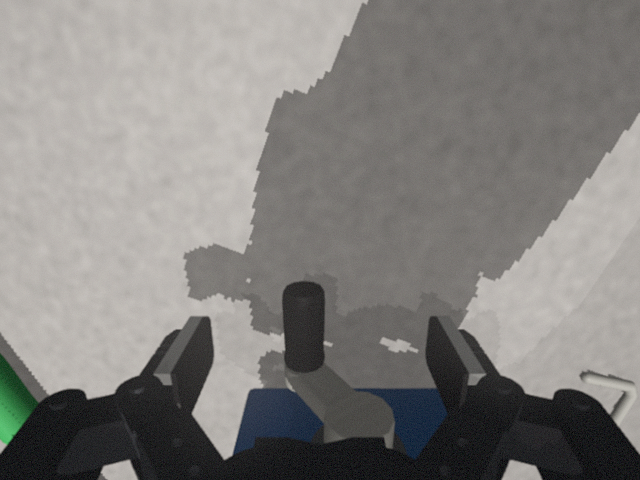

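The knob at (303,325) lies between the open pads, slightly left of their middle (320), which agrees with the computed −5.5 mm.

Call:
{"name": "drive_tool", "arguments": {
  "series": [
    [0,0,0,0.004,-0.0055,0.005,0],
    [0,0,0,0.004,-0.0055,0.015,0],
    [0,0,0,0.004,-0.0055,0.015,0],
    [0,0,0,0.004,-0.0055,0.015,1],
    [0,0,0,0.004,-0.0055,0.015,1],
    [0,0,0,0.004,-0.0055,0.015,1],
    [0,0,0,0.004,-0.0055,0.015,1],
    [0,0,0,0.004,-0.0055,0.015,1],
    [0,0,0,0.004,-0.0055,0.015,1],
    [0,0,0,0.004,-0.0055,0.015,1]
  ],
  "newtons": 40
}}

```text
time: 3.63
ee_pos: [454.7, -111.8, 90.1]
tool_rot: [0.0, -0.192, 0.981, -0.0]
force: [0.1, -0.7, 3.6]
grip_width: 0.195
grasp_force: 39.0
```

```bash
python3 -c "
from h import *
s=arm.sense();print(s['ee_pos'],s['force'],s['grip_width']*85,s['grasp_force'])
p=np.radians(148.8)
for st in (148.8,):
  for a in range(10,331,10):
    q=np.radians(148.8+a); print(a,round(-(np.sin(q)-np.sin(p))*.038,4),round(-(np.cos(q)-np.cos(p))*.038,4))"
```

```text
[ 454.66260838 -111.76104285   90.09055621] [ 0.06442162 -0.67219449  3.63955218] 16.553362808114716 38.9608097076416
10 0.0059 0.0029
20 0.0123 0.0048
30 0.0189 0.0055
40 0.0255 0.005
50 0.0319 0.0035
60 0.038 0.0008
70 0.0435 -0.0029
80 0.0483 -0.0075
90 0.0522 -0.0128
100 0.0551 -0.0188
110 0.057 -0.0251
120 0.0577 -0.0317
130 0.0572 -0.0383
140 0.0557 -0.0447
150 0.053 -0.0508
160 0.0493 -0.0563
170 0.0447 -0.0611
180 0.0394 -0.065
190 0.0334 -0.0679
200 0.0271 -0.0698
210 0.0205 -0.0705
220 0.0139 -0.0701
230 0.0074 -0.0685
240 0.0014 -0.0658
250 -0.0041 -0.0621
260 -0.0089 -0.0575
270 -0.0128 -0.0522
280 -0.0157 -0.0462
290 -0.0176 -0.0399
300 -0.0183 -0.0333
310 -0.0179 -0.0267
320 -0.0163 -0.0203
330 -0.0136 -0.0142
```

Call:
{"name": "drive_tool", "arguments": {
  "series": [
    [0,0,0,0,0.0059,0.0029,1],
    [0,0,0,0,0.0123,0.0048,1],
    [0,0,0,0,0.0189,0.0055,1],
    [0,0,0,0,0.0255,0.005,1],
    [0,0,0,0,0.0319,0.0035,1],
    [0,0,0,0,0.038,0.0008,1],
    [0,0,0,0,0.0435,-0.0029,1],
    [0,0,0,0,0.0483,-0.0075,1],
    [0,0,0,0,0.0522,-0.0128,1],
    [0,0,0,0,0.0522,-0.0128,1]
  ]
}}

```text
time: 4.47
ee_pos: [434.6, -62.3, 103.7]
tool_rot: [0.0, -0.192, 0.981, 0.0]
force: [-0.8, 6.2, -1.1]
grip_width: 0.199
grasp_force: 39.7
```

```bash
cat > st.py <<'E'
from h import *
s=arm.sense();e=s['ee_pos'];a=np.radians(22.22);R=np.array([[np.cos(a),np.sin(a)],[-np.sin(a),np.cos(a)]])
v=R@e[:2]-[0,-255.75];z=e[2]-57.6
F=R@s['force'][:2]
ph=np.degrees(np.arctan2(-v[1],z-65))
print('u',v[0].round(1),'y',v[1].round(2),'z',z.round(2),'phi',ph.round(1),'r',np.hypot(v[1],z-65).round(2),'F vise',F.round(1),s['force'][2].round(1),'grip',s['grip_width']*85,s['grasp_force'],'t',s['time'])
q=s['tool_rot'];print(q)
p=np.radians(ph);fy,fz=F[1],s['force'][2];print('tangential along motion',(-np.cos(p)*fy-np.sin(p)*fz).round(2),'radial',(-np.sin(p)*fy+np.cos(p)*fz).round(2))
E
python3 st.py
```

```text
u 378.8 y 33.68 z 46.1 phi -119.3 r 38.62 F vise [1.6 6.1] -1.1 grip 16.939566999915318 39.703330993652344 t 4.4667
[ 2.31523656e-05 -1.92152498e-01  9.81365046e-01  2.51812104e-04]
tangential along motion 2.06 radial 5.83
```

Call:
{"name": "drive_tool", "arguments": {
  "series": [
    [0,0,0,0,0.0034,-0.006,1],
    [0,0,0,0,0.0053,-0.0123,1],
    [0,0,0,0,0.006,-0.0189,1],
    [0,0,0,0,0.0055,-0.0255,1],
    [0,0,0,0,0.004,-0.0319,1],
    [0,0,0,0,0.0013,-0.038,1],
    [0,0,0,0,-0.0024,-0.0435,1],
    [0,0,0,0,-0.007,-0.0483,1],
    [0,0,0,0,-0.0123,-0.0522,1],
    [0,0,0,0,-0.0123,-0.0522,1]
  ]
}}

```text
time: 5.3
ee_pos: [440.1, -76.1, 155.7]
tool_rot: [0.001, -0.191, 0.982, -0.0]
force: [5.2, -2.5, -2.3]
grip_width: 0.191
grasp_force: 40.7
```

```bash
python3 st.py
```

```text
u 378.7 y 18.86 z 98.14 phi -29.6 r 38.13 F vise [ 3.8 -4.3] -2.3 grip 16.199948213800006 40.67343235015869 t 5.3
[ 5.28084880e-04 -1.90843301e-01  9.81620281e-01 -4.22938483e-04]
tangential along motion 2.59 radial -4.13
```

Call:
{"name": "drive_tool", "arguments": {
  "series": [
    [0,0,0,0,-0.006,-0.0029,1],
    [0,0,0,0,-0.0123,-0.0048,1],
    [0,0,0,0,-0.0189,-0.0055,1],
    [0,0,0,0,-0.0255,-0.0051,1],
    [0,0,0,0,-0.032,-0.0035,1],
    [0,0,0,0,-0.038,-0.0008,1],
    [0,0,0,0,-0.0435,0.0029,1],
    [0,0,0,0,-0.0483,0.0075,1],
    [0,0,0,0,-0.0522,0.0128,1],
    [0,0,0,0,-0.0522,0.0128,1]
  ]
}}

```text
time: 6.13
ee_pos: [459.3, -123.3, 141.8]
tool_rot: [-0.0, -0.192, 0.981, 0.001]
force: [4.4, 4.9, -5.8]
grip_width: 0.195
grasp_force: 41.4
```

```bash
python3 st.py
```

```text
u 378.5 y -32.13 z 84.2 phi 59.1 r 37.43 F vise [5.9 2.8] -5.8 grip 16.554349618135795 41.37219965457916 t 6.1333
[-1.92852164e-04 -1.91588943e-01  9.81475093e-01  5.29907555e-04]
tangential along motion 3.53 radial -5.4
```

```bash
python3 -c "
import numpy as np
p=np.radians(58.8)
for a in range(5,66,5):
    q=np.radians(58.8+a); print(a,58.8+a,round(-(np.sin(q)-np.sin(p))*.038,4),round(-(np.cos(q)-np.cos(p))*.038,4))"
```

```text
5 63.8 -0.0016 0.0029
10 68.8 -0.0029 0.0059
15 73.8 -0.004 0.0091
20 78.8 -0.0048 0.0123
25 83.8 -0.0053 0.0156
30 88.8 -0.0055 0.0189
35 93.8 -0.0054 0.0222
40 98.8 -0.005 0.0255
45 103.8 -0.0044 0.0287
50 108.8 -0.0035 0.0319
55 113.8 -0.0023 0.035
60 118.8 -0.0008 0.038
65 123.8 0.0009 0.0408
```

Call:
{"name": "drive_tool", "arguments": {
  "series": [
    [0,0,0,0,-0.0016,0.0029,1],
    [0,0,0,0,-0.0029,0.0059,1],
    [0,0,0,0,-0.004,0.0091,1],
    [0,0,0,0,-0.0048,0.0123,1],
    [0,0,0,0,-0.0053,0.0156,1],
    [0,0,0,0,-0.0055,0.0189,1],
    [0,0,0,0,-0.0054,0.0222,1],
    [0,0,0,0,-0.005,0.0255,1],
    [0,0,0,0,-0.005,0.0255,1]
  ],
  "newtons": 60
}}

```text
time: 6.88
ee_pos: [461.1, -127.8, 116.5]
tool_rot: [-0.0, -0.192, 0.981, -0.0]
force: [2.9, 2.7, 1.2]
grip_width: 0.187
grasp_force: 59.7
```

```bash
python3 st.py
```

```text
u 378.5 y -36.93 z 58.86 phi 99.4 r 37.44 F vise [3.7 1.4] 1.2 grip 15.902813764990244 59.66365098953247 t 6.8833
[-3.62490694e-05 -1.91602627e-01  9.81472583e-01 -4.44675652e-07]
tangential along motion -0.91 radial -1.6
```

Call:
{"name": "drive_tool", "arguments": {
  "series": [
    [0,0,0,0,0.0003,0.0016,1],
    [0,0,0,0,0.0006,0.0032,1],
    [0,0,0,0,0.0006,0.0032,1]
  ]
}}

```text
time: 7.13
ee_pos: [460.9, -127.3, 113.6]
tool_rot: [0.0, -0.192, 0.981, -0.0]
force: [2.4, 3.2, 5.2]
grip_width: 0.188
grasp_force: 60.0
```

Call:
{"name": "drive_tool", "arguments": {
  "series": [
    [0,0,0,0,0.0004,0.0016,1],
    [0,0,0,0,0.0009,0.0032,1],
    [0,0,0,0,0.0009,0.0032,1]
  ]
}}

```text
time: 7.38
ee_pos: [460.6, -126.5, 110.5]
tool_rot: [0.0, -0.192, 0.981, -0.0]
force: [1.5, 3.1, 8.8]
grip_width: 0.189
grasp_force: 60.4
```

```bash
python3 st.py
```

```text
u 378.6 y -35.5 z 52.9 phi 108.8 r 37.51 F vise [2.6 2.3] 8.8 grip 16.07449721802173 60.3872287273407 t 7.3833
[ 1.45974304e-04 -1.91574002e-01  9.81478141e-01 -1.99889792e-04]
tangential along motion -7.64 radial -5.02
```

Call:
{"name": "drive_tool", "arguments": {
  "series": [
    [0,0,0,0,0.0006,0.0016,1],
    [0,0,0,0,0.0012,0.0031,1],
    [0,0,0,0,0.0012,0.0031,1],
    [0,0,0,0,0.0012,0.0031,1]
  ]
}}

```text
time: 7.72
ee_pos: [460.2, -125.4, 107.6]
tool_rot: [0.0, -0.192, 0.981, -0.0]
force: [0.7, 1.8, 10.8]
grip_width: 0.19
grasp_force: 60.7
```

```bash
python3 st.py
```

```text
u 378.6 y -34.4 z 49.97 phi 113.6 r 37.54 F vise [1.4 1.4] 10.8 grip 16.168145516107142 60.69372832775116 t 7.7167
[ 1.92645077e-04 -1.91536145e-01  9.81485502e-01 -2.76760733e-04]
tangential along motion -9.31 radial -5.57
```

Call:
{"name": "drive_tool", "arguments": {
  "series": [
    [0,0,0,0,0.0009,0.002,1],
    [0,0,0,0,0.0009,0.002,1],
    [0,0,0,0,0.0009,0.002,1]
  ]
}}

```text
time: 7.97
ee_pos: [459.9, -124.7, 105.6]
tool_rot: [0.0, -0.191, 0.981, -0.0]
force: [1.0, 1.7, 13.0]
grip_width: 0.184
grasp_force: 61.0
```

Call:
{"name": "drive_tool", "arguments": {
  "series": [
    [0,0,0,0,0,0,0],
    [0,0,0,0,0,0,0],
    [0,0,0,0,0,0,0],
    [0,0,0,0,0,0,0],
    [0,0,0,0,0,-0.03,0],
    [0,0,0,0,0,-0.07,0],
    [0,0,0,0,0,-0.11,0],
    [0,0,0,0,0,-0.15,0],
    [0,0,0,0,0,-0.185,0],
    [0,0,0,0,0,-0.205,0]
  ]
}}

```text
time: 8.8
ee_pos: [459.7, -124.5, 313.7]
tool_rot: [0.001, -0.191, 0.981, -0.001]
force: [0.5, -1.1, 0.2]
grip_width: 0.999
grasp_force: 0.0
```

Run:
```python
from h import *
import pickle
s=arm.sense();print(s['ee_pos'],s['force'])
F={n:arm.grab_frame(n) for n in ('wrist','scene','side')};pickle.dump(F,open('f2.pkl','wb'));save(F['wrist'],'wrist3.png')
```

```text
[ 459.74937792 -124.46012443  313.72610189] [ 0.46765304 -1.13103581  0.17457701]
```

View pics/wrist3.png

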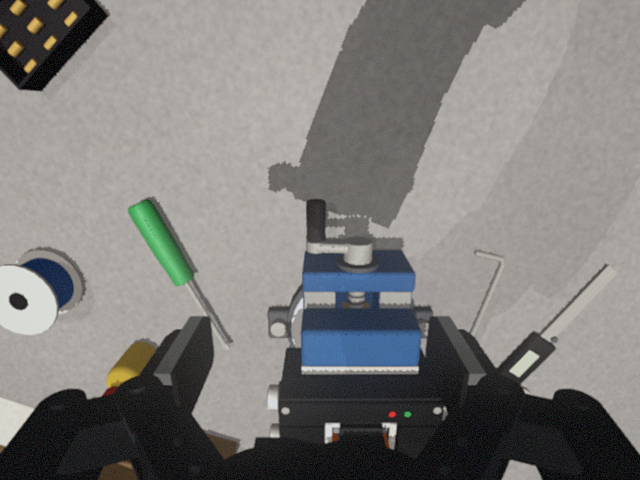

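The knob at (315,220) is free and the white pad (row 370) touches the unit. Locate the cassette top at z≈204 from scene and side.

Run:
```python
from h import *
import pickle
F=pickle.load(open('f2.pkl','rb'))
a=np.radians(22.22);R=np.array([[np.cos(a),np.sin(a)],[-np.sin(a),np.cos(a)]])
for n in ('scene','side'):
    f=F[n];W=world(f);ok=np.isfinite(W).all(2)&(W[...,2]>197)&(W[...,2]<212)&(np.hypot(W[...,0]-600,W[...,1]+35)<70)
    v,u=np.nonzero(ok);Q=plane(f,np.c_[u,v],204)[:,:2]
    q=Q@R.T-[0,-255.75];r=cv2.minAreaRect(Q.astype(np.float32))
    print(n,ok.sum(),'z',np.median(W[ok][:,2]),'u,y lims',np.percentile(q,[1,99],axis=0).round(1),r)
    kt=np.isfinite(W).all(2)&(abs(W[...,2]-150)<4)&(np.hypot(W[...,0]-600,W[...,1]+35)<90)
    v,u=np.nonzero(kt);Q=plane(f,np.c_[u,v],151)[:,:2];q=Q@R.T-[0,-255.75];print('unit',kt.sum(),np.percentile(q,[1,99],axis=0).round(1))
    h=cv2.cvtColor(f['color'],cv2.COLOR_RGB2HSV);o=(cv2.inRange(h,(4,120,60),(18,255,255))>0)&np.isfinite(W).all(2)&(W[...,2]>155)
    q=W[o][:,:2]@R.T-[0,-255.75];s=(abs(q[:,0]-547)<40)&(abs(q[:,1])<60);print('orange',s.sum(),np.percentile(q[s],[3,50,97],axis=0).round(1))
f=F['wrist'];W=world(f);g=f['color'].max(2)
ok=(g<70)&np.isfinite(W).all(2)&(abs(W[...,2]-150)<4);q=W[ok][:,:2]@R.T-[0,-255.75];print('wrist unit',ok.sum(),np.percentile(q,[1,99],axis=0))
x=plane(f,[(290,350),(439,410),(286,410)],151)[:,:2]@R.T-[0,-255.75];print(x)
```

```text
scene 254 z 203.44700000456436 u,y lims [[533.1 -21.8]
 [576.3  15.5]] ((613.4534301757812, -34.50590896606445), (44.90376281738281, 47.930908203125), 21.975364685058594)
unit 1290 [[507.6 -67.9]
 [601.2  62.6]]
orange 139 [[541.8 -29.3]
 [553.9 -26. ]
 [563.5  25.2]]
side 190 z 203.0166821448789 u,y lims [[529.3 -31.5]
 [570.3  12.2]] ((609.9270629882812, -40.121646881103516), (42.6314811706543, 49.18855285644531), 22.087661743164062)
unit 910 [[503.4 -71.2]
 [596.5  59.7]]
orange 137 [[539.9 -33.2]
 [549.6 -28.1]
 [562.2  22.1]]
wrist unit 5959 [[503.10240858 -65.10614102]
 [556.68252574  59.40854215]]
[[457.2126102  -55.71891473]
 [512.91687955  58.60140012]
 [512.34710956 -60.44827408]]
```

```bash
python3 -c "
from h import *
print(rel([[607.2,-32,285]],202.2))"
```

```text
(array([[-0.1714,  0.0305,  0.0264]]), array([-0.09,  0.08, -0.14]))
```

Call:
{"name": "drive_tool", "arguments": {
  "series": [
    [0,0,0,-0.02,0.004,0.0,0],
    [0,0,0,-0.045,0.008,0.0,0],
    [0,0,0,-0.07,0.012,0.0,0],
    [0,0,0,-0.095,0.016,0.0,0],
    [0,0,0,-0.12,0.021,0.005,0],
    [0,0,0,-0.145,0.026,0.01,0],
    [0,0,0,-0.165,0.03,0.018,0],
    [0,0,0,-0.171,0.0305,0.026,0],
    [0,0,0,-0.171,0.0305,0.026,0],
    [0,0,0,-0.171,0.0305,0.026,0]
  ]
}}

```text
time: 9.78
ee_pos: [606.0, -32.3, 283.0]
tool_rot: [-0.001, -0.192, 0.981, -0.0]
force: [-0.8, -0.5, -0.0]
grip_width: 0.997
grasp_force: 0.0
```

Run:
```python
from h import *
import pickle
f=arm.grab_frame('wrist');save(f,'wrist4.png');pickle.dump(f,open('w4.pkl','wb'))
print(rel([[607.2,-32,233]],202.2),arm.sense()['ee_pos'],px(f,[[607.2,-32,204],[607.2,-32,179]]))
```

```text
(array([[-0.0014,  0.0001,  0.0508]]), array([-0.01, -0.08, -0.15])) [606.05218623 -32.58494484 283.79472307] [[320.26183445 315.18528057]
 [320.16187927 290.41296641]]
```

View pics/wrist4.png

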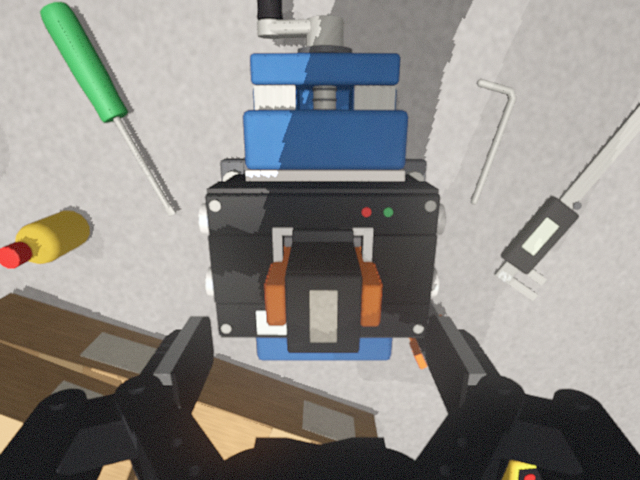

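Only one cassette is under the gripper: the large one with catches at columns 266 and 381 (middle 323.5) and top label at (323,316). It is +1.6 mm in tool y from the aim, and x and yaw agree.

Call:
{"name": "drive_tool", "arguments": {
  "series": [
    [0,0,0,-0.0014,0.0017,0.015,0],
    [0,0,0,-0.0014,0.0017,0.03,0],
    [0,0,0,-0.0014,0.0017,0.045,0],
    [0,0,0,-0.0014,0.0017,0.0535,0],
    [0,0,0,-0.0014,0.0017,0.0535,0],
    [0,0,0,-0.0014,0.0017,0.0535,0]
  ]
}}

```text
time: 10.33
ee_pos: [607.3, -30.1, 231.2]
tool_rot: [0.0, -0.191, 0.982, -0.0]
force: [-0.2, 0.8, 0.4]
grip_width: 1.001
grasp_force: 0.0
```

Call:
{"name": "drive_tool", "arguments": {
  "series": [
    [0,0,0,0,0,0,1],
    [0,0,0,0,0,0,1],
    [0,0,0,0,0,0,1],
    [0,0,0,0,0,0,1],
    [0,0,0,0,0,0,1],
    [0,0,0,0,0,0,1],
    [0,0,0,0,0,0,1],
    [0,0,0,0,0,0,1]
  ],
  "newtons": 40
}}

```text
time: 11.0
ee_pos: [607.7, -29.8, 232.0]
tool_rot: [0.001, -0.191, 0.982, -0.0]
force: [-3.5, -0.7, 16.3]
grip_width: 0.498
grasp_force: 38.9
```

Run:
```python
from h import *
f=arm.grab_frame('wrist');save(f,'wrist5.png')
s=arm.sense();print(s['ee_pos'],s['force'],s['grip_width']*85,s['grasp_force'])
```

```text
[607.6585739  -29.77610471 231.96710518] [-2.87063437 -0.21935069 15.60168738] 42.132911891392936 38.905622363090515
```

View pics/wrist5.png

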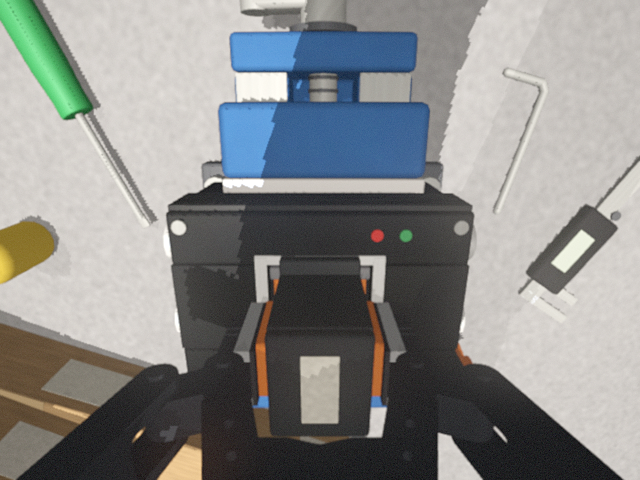

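Both finger pads sit on the orange catches at (250,360) and (392,360), squeezed symmetrically. Now a small lift as a check.

Call:
{"name": "drive_tool", "arguments": {
  "series": [
    [0,0,0,0,0,0,1],
    [0,0,0,0,0,0,1],
    [0,0,0,0,0,-0.002,1],
    [0,0,0,0,0,-0.004,1],
    [0,0,0,0,0,-0.006,1],
    [0,0,0,0,0,-0.008,1],
    [0,0,0,0,0,-0.01,1]
  ],
  "newtons": 60
}}

```text
time: 11.63
ee_pos: [607.3, -29.7, 240.7]
tool_rot: [-0.0, -0.192, 0.981, -0.0]
force: [0.1, 1.2, -3.5]
grip_width: 0.464
grasp_force: 61.3
```

Call:
{"name": "drive_tool", "arguments": {
  "series": [
    [0,0,0,0,0,-0.007,1],
    [0,0,0,0,0,-0.015,1],
    [0,0,0,0,0,-0.025,1],
    [0,0,0,0,0,-0.035,1],
    [0,0,0,0,0,-0.045,1],
    [0,0,0,0,0,-0.055,1],
    [0,0,0,0,0,-0.065,1],
    [0,0,0,0,0,-0.074,1],
    [0,0,0,0,0,-0.08,1],
    [0,0,0,0,0,-0.081,1]
  ]
}}

```text
time: 12.47
ee_pos: [607.6, -29.7, 322.9]
tool_rot: [0.001, -0.192, 0.981, -0.0]
force: [0.1, -0.4, -2.9]
grip_width: 0.47
grasp_force: 61.3
```

Call:
{"name": "drive_tool", "arguments": {
  "series": [
    [0,0,0,0,0,0,1],
    [0,0,0,0,0,0,1],
    [0,0,0,0,0,0,1],
    [0,0,0,0,0,0,1],
    [0,0,0,0,0,0,1]
  ]
}}

```text
time: 12.88
ee_pos: [607.3, -29.7, 321.4]
tool_rot: [-0.0, -0.192, 0.981, 0.0]
force: [0.7, 0.0, -3.3]
grip_width: 0.469
grasp_force: 61.3
```

Run:
```python
from h import *
s=arm.sense();print(s['ee_pos'],s['force'],s['grip_width']*85,s['grasp_force'])
o=[]
for n,(r,c) in (('side',(150,260)),('scene',(150,225)),('wrist',None)) if 0 else ():pass
a=arm.grab_frame('side');b=arm.grab_frame('wrist');c=arm.grab_frame('scene')
e=s['ee_pos']
def crop(f):
    u,v=px(f,[[e[0],e[1],190]])[0].astype(int);u=np.clip(u,80,560);v=np.clip(v,60,420)
    return cv2.resize(f['color'][v-60:v+60,u-80:u+80],(400,300),interpolation=cv2.INTER_CUBIC)
im=np.zeros((600,800,3),np.uint8);im[:300,:400]=crop(a);im[:300,400:]=crop(c);im[300:,:400]=cv2.resize(b['color'],(400,300))
cv2.imwrite('pics/end.png',cv2.convertScaleAbs(im,alpha=1.4)[...,::-1])
```

```text
[607.32347874 -29.70949457 321.36107553] [ 0.7473703   0.01301691 -3.31361078] 39.8297510163151 61.25283479690552
```

View pics/end.png

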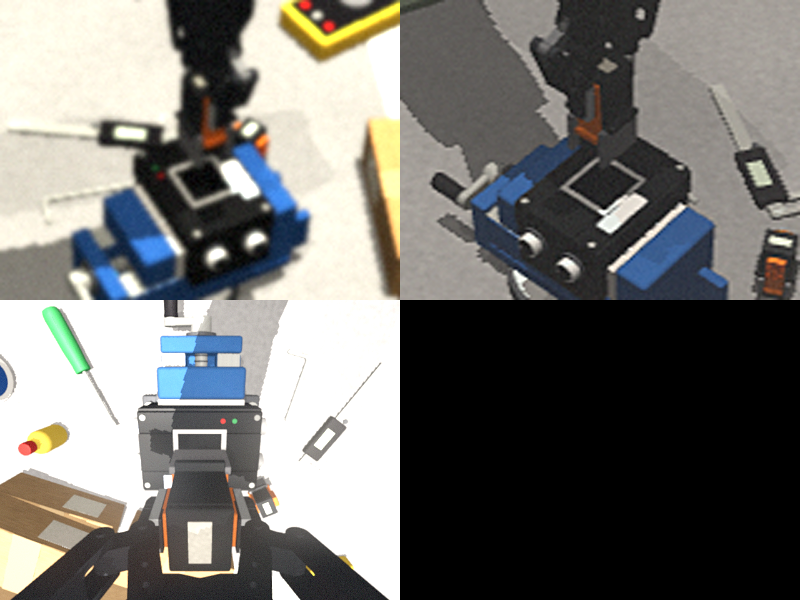

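The bay is empty in all three views, the cassette hangs upright in the fingers above it (side crop (205,125)), and the unit is still clamped with the bystanders where they were.

```bash
python3 -c "
from station import arm
print(arm.sign_off())"
```

```text
the job is handed in; nothing more can be done
None
```

The job is handed in: the vise is clamped on the unit, the crank is released, and the cassette is held upright by its pinched catches about 5 cm above the unit; I got no verdict back from the judging.

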